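# Square up the sample plates and blow them clean

### The arm

A 6-joint arm with a two-finger parallel gripper is mounted at the origin on the work surface. World frame = base frame: x ahead of the robot, y to its left, z up, the work surface at z = 0. Lengths are in m, angles in rad, forces in N, time in s.
With the tool pointing down it reaches from about 0.275 to 0.875 m from the base axis. Payload 12.5 kg.
Tool frame: the origin (TCP) lies on the centre line of the jaws, within the pads' length; the fingertips stand r.finger_overhang ahead of it and the grasp point (between the pads) lies 3 mm ahead of it (r.finger_overhang is the distance from the TCP to the fingertips, in m); z points along the fingers, y is the line along which they close (so a half turn about z gives the same grasp; the last joint's range is limited). The gripper opens to 85 mm and grips with 20 to 120 N. Pads are 22 mm wide; open, the fingers measure 114 mm over their backs; the gripper's body (76 mm by 85 mm) begins 54 mm behind the grasp point. The pads swing forward as they close: fully open they stand 13 mm farther back than shut.
Start: joints at [-1.392, 0.351, 1.652, -0, 1.139, -0.085], TCP at [0.143, -0.531, 0.253] pointing down, gripper open.
Joint ranges: [-2.75, 2.75], [-0.79, 2.1], [0.01, 2.65], [-1.57, 4.71], [0.07, 3.14], [-2.87, 2.87]. Speed limits (rad/s): [2.22, 2.22, 2.79, 3.14, 3.14, 3.14].

### API

Orientations are given as a unit quaternion [x, y, z, w].
In Python, from cell import r, optics gives the robot as it stands. The module is installed in compiled form; this text tells all that it offers. Calls block until the motion is done:
- r.move_to(position, orientation): joint-space move of the TCP to a pose.
- r.move_linear(position, rot=None, vel=0.15): straight line of the TCP; rot=None keeps the orientation; vel is the mean speed in m/s.
- r.set_joints(angles): joint-space move.
- r.set_gripper(opening, squeeze=None): opening from 0.0 (shut) to 1.0 (fully open); squeeze is the grip in N (None keeps the last); returns when the fingers have stopped.
- r.sleep(seconds).
- r.inverse_kinematics(position, orientation): joint angles nearest the present ones, or None.
- optics.get_image(name): name is "scene" or "top" or "wrist"; returns a dict with "pixels" (400x640x3 uint8, red, green, blue), "depth" (400x640 float32, m along the optical axis (not along the pixel's ray), 0 where there is no reading), "fx", "fy", "cx", "cy" (pixels), "camera_from_world" (4x4, takes a point from world to camera coordinates); the wrist camera has in their place "mount" (4x4, takes a point from camera to tool coordinates, whose origin is the TCP and whose axes are the flange's). Camera axes: x right, y down, z forward; pixel columns grow to the right and rows downward; lengths in m; the calibration is good to about 2 mm. The wrist camera is an equidistant fisheye: a pixel r from the principal point sees the ray r / f radians off the axis. A picture is of the moment at which its call begins: read the wrist's pose just before it.
A pose or a line that the arm cannot do raises r.PlanningError and nothing moves.
- r.hand_in(): hands the job in; it is judged then, once.
Readings, each from a call of its own:
- r.current_t(): time.
- r.current_q(): joint angles.
- r.current_qvel(): joint speeds.
- r.current_effort(): joint torques, N m.
- r.current_tool_pos(): TCP position.
- r.current_ee_rot(): TCP orientation.
- r.current_contact_force(): force on the tool from outside, world axes, zero at the start.
- r.current_torque(): the same for the moment, N m.
- r.current_opening(): opening from 0.0 (shut) to 1.0 (fully open).
- r.current_finger_force(): force on a finger pad.
Only numpy, scipy, OpenCV 4.12 (cv2) and the standard library are available. Lean on these libraries where they do the work, as an engineer would, in place of code of your own. Each camera call takes 0.05 s, during which the arm holds its last target. There are 200 camera calls.

### The job

Tap the skewed stack of three thin aluminium plates square and flush into the corner of the station's two fences, without lifting them out of the stack. Only then press the sprung cap of the air duster (the canister with the nozzle) all the way down and let it spring back up, without forcing it, to blow the dust off the plates. Do not disturb the beaker, the jar or the weight, and leave the stack square in its corner.

Things in the scene. Friction and masses are not known exactly. Their poses are not given: they have to be found in the camera images.
- station: fixed grey base plate 160 x 290 mm, top at z = 6 mm, with two dark fence strips, 8 mm thick, tops at z = 32 mm, forming a square corner: one along its y, inner face at station x = +40 mm (far side), one along its x, inner face at station y = +55 mm. Origin on the bench under the seat point; x, y axes square to the fences; its place and yaw vary
- seat (a point): point on the base's top (z = 6 mm) where the centre of a plate lies when the plate touches both fences
- plate_1: smooth bare aluminium plate (slides easily) 80 (its x) x 110 (its y) x 8 mm, about 0.19 kg, number 1 of the stack counted from the bottom; starts skewed and off the fences, lying flat. Origin at the centre of its underside; long edges along its y
- plate_2: smooth bare aluminium plate (slides easily) 80 (its x) x 110 (its y) x 8 mm, about 0.19 kg, number 2 of the stack counted from the bottom; starts skewed and off the fences, lying flat. Origin at the centre of its underside; long edges along its y
- plate_3: smooth bare aluminium plate (slides easily) 80 (its x) x 110 (its y) x 8 mm, about 0.19 kg, number 3 of the stack counted from the bottom; starts skewed and off the fences, lying flat. Origin at the centre of its underside; long edges along its y
- duster: fixed white air-duster canister, 60 mm diameter, 190 mm tall to its sprung cap, whose thin nozzle tube sticks out 30 mm beyond the cap over the plates (along its -y). Origin at the centre of its underside. It stands on the base, 118 mm to the station's +y side of the seat and 45 mm to its -x or +x side (changes places with the spare)
- cap_top (a point): centre of the top of the duster's sprung cap, a flat white disc 38 mm in diameter and 24 mm high; at rest 196 mm above the bench; moves down with the cap
- cap (a joint): how far the cap is pressed straight down, m: 0 at rest, 0.010 at its stop; needs about 1.5 N to start and 5 N at the stop, springs back by itself
- spare: fixed white canister 60 mm in diameter, 170 mm tall, with a plain closed dome lid and no nozzle, beside the duster (axes 90 mm apart); not needed. Origin at the centre of its underside
- beaker: loose glass beaker, 68 mm diameter, 95 mm tall, stands near the plates; origin at the centre of its underside. Leave alone
- jar: loose amber jar, 64 mm diameter, 100 mm tall; origin at the centre of its underside. Leave alone
- weight: loose grey conical weight, 72 mm diameter at foot, 48 mm at top, 88 mm tall; origin at the centre of its underside. Leave alone. Beaker, jar and weight change places: one on the station's -x +y side, one -x -y, one +x -y, each 150 to 210 mm from the seat
There are look-alikes about, which are no part of the job. What is shaped like the plate_3 but brown or pink is not meant.

How it is judged:
On the way, in this order (a step that is already met when the one before it is completed fails the run):
1. all three plates are square in the corner of the fences (horizontal distance between each of plate_1, plate_2, plate_3 and seat below 0.0035 m and angle between the x axis of each of plate_1, plate_2, plate_3 and the x axis of station, either way round below 0.04 rad and angle between the z axis of each of plate_1, plate_2, plate_3 and the z axis of station, either way round below 0.04 rad and linear speed of each of plate_1, plate_2, plate_3 below 0.01 m/s), for 0.2 s.
2. the duster's cap is pressed down to at least 8 of its 10 mm, the stack still square (horizontal distance between each of plate_1, plate_2, plate_3 and seat below 0.0035 m and angle between the x axis of each of plate_1, plate_2, plate_3 and the x axis of station, either way round below 0.04 rad and angle between the z axis of each of plate_1, plate_2, plate_3 and the z axis of station, either way round below 0.04 rad and value of joint cap above 0.008 m), for 0.05 s.
3. the cap has sprung back up (value of joint cap below 0.002 m), for 0.1 s.
At the end, for the whole second after the job is handed in: each plate's centre lies within 3.5 mm (seen from above) of the seat point, its edges parallel to the fences within 0.04 rad and lying flat within 0.04 rad, at rest; the duster's cap is up (within 2 mm); beaker, jar and weight stand upright within 20 mm of where they began (all of step 1 and value of joint cap below 0.002 m and not (distance of any of beaker, jar, weight from where it was at the start of the episode above 0.02 m or angle between any of beaker, jar, weight's own z axis and vertical above 0.3 rad)); the robot touches nothing.
It fails at once if the cap is pressed more than 5 mm while the stack is not square (value of joint cap above 0.005 m and not (horizontal distance between each of plate_1, plate_2, plate_3 and seat below 0.0035 m and angle between the x axis of each of plate_1, plate_2, plate_3 and the x axis of station, either way round below 0.04 rad and angle between the z axis of each of plate_1, plate_2, plate_3 and the z axis of station, either way round below 0.04 rad)).
It fails at once if the cap is pushed with more than 60 N (contact force between anything else and cap above 60 N).
It fails at once if a plate is lifted out of the stack (30 mm above its place) (height (world z) of plate_1 above 0.036 m or height (world z) of plate_2 above 0.044 m or height (world z) of plate_3 above 0.052 m).
It fails at once if the beaker, jar or weight is moved more than 20 mm or tipped (distance of any of beaker, jar, weight from where it was at the start of the episode above 0.02 m or angle between any of beaker, jar, weight's own z axis and vertical above 0.3 rad).
It also fails if it takes over 67 s, if anything falls off the work surface, if the arm or the gripper's body presses on something with over 40 N, if the wrist force passes 120 N, or if a joint passes its speed limit or range.

## Working session

There is one attempt and no reset: what is moved stays moved. The work goes in short steps, each a Python script; the robot and the scene stay as the last script left them, time stands still between calls to the robot, and variables do not carry over. Pictures are saved under pics/ and viewed, at most 10 in all, crops included, and the job is handed in when it is done.

```bash
mkdir -p pics; cat > h.py <<'E'
from cell import r, optics
import numpy as np, cv2
def snap(n,f):
    im=optics.get_image(n); cv2.imwrite('pics/'+f+'.png',im['pixels'][:,:,::-1]); np.save('pics/'+f+'_d.npy',im['depth'])
    if 'camera_from_world' in im: np.savez('pics/'+f+'_c.npz',K=[im['fx'],im['fy'],im['cx'],im['cy']],T=im['camera_from_world'])
    return im
def cloud(f):
    d=np.load('pics/'+f+'_d.npy');c=np.load('pics/'+f+'_c.npz');fx,fy,cx,cy=c['K']
    v,u=np.mgrid[:400,:640]; P=np.stack([(u-cx)/fx*d,(v-cy)/fy*d,d,np.ones_like(d)],-1)@np.linalg.inv(c['T']).T
    return P[...,:3]
def onz(f,u,v,z):
    c=np.load('pics/'+f+'_c.npz');fx,fy,cx,cy=c['K'];Ti=np.linalg.inv(c['T'])
    d=Ti[:3,:3]@[(u-cx)/fx,(v-cy)/fy,1];o=Ti[:3,3]; return o+d*(z-o[2])/d[2]
E
python3 - <<'E'
from h import *
for n in('top','scene'):snap(n,n)
print(r.finger_overhang,r.current_t(),r.current_ee_rot())
E
```

```text
0.022 0.1 [ 9.91312257e-01  1.31528455e-01 -1.73775188e-05 -5.23330008e-04]
```

View pics/top.png

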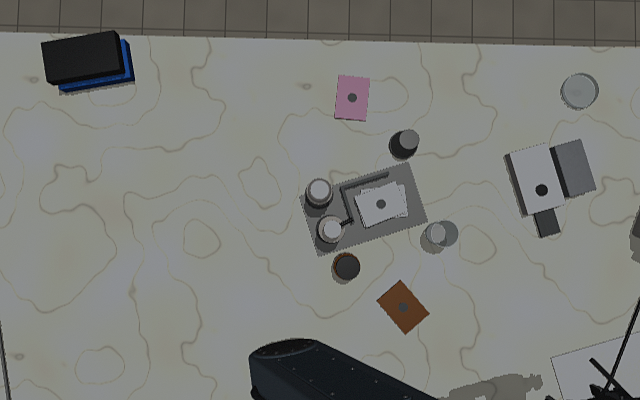

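View pics/scene.png

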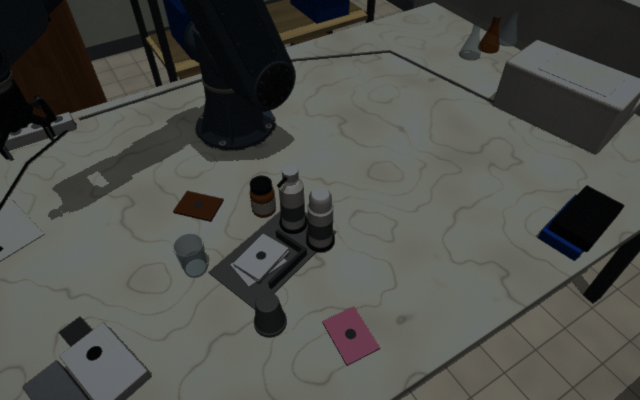

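The top view shows the white skewed stack at about (381,204) inside the fence corner at (342,187). There are two canisters: (330,230), with a dark nozzle at (347,222), and (319,190), a plain dome. The pink plate (352,98) and brown plate (403,307) are look-alikes. I'll enlarge to confirm.

```bash
python3 - <<'E'
from h import *
im=cv2.imread('pics/top.png')[150:285,290:470]
im=cv2.convertScaleAbs(cv2.resize(im,None,fx=4.4,fy=4.4,interpolation=cv2.INTER_CUBIC),alpha=1.3)
cv2.imwrite('pics/topc.png',im)
P=cloud('top')
for u,v in((381,204),(330,230),(319,190),(404,142),(435,235),(346,266),(415,210),(342,190),(403,307)):print(u,v,P[v,u].round(4))
c=np.load('pics/top_c.npz');print(c['K'],np.linalg.inv(c['T']).round(3))
E
```

```text
381 204 [ 0.5278 -0.1735  0.0331]
330 230 [ 0.4615 -0.0448  0.1932]
319 190 [ 0.5478 -0.0196  0.1738]
404 142 [ 0.6731 -0.2185  0.087 ]
435 235 [ 4.547e-01 -3.151e-01 -3.000e-04]
346 266 [ 0.3794 -0.0863  0.1007]
415 210 [ 0.5162 -0.2629  0.0051]
342 190 [ 0.5602 -0.0771  0.031 ]
403 307 [ 0.2747 -0.2357  0.0072]
[503.29240896 503.29240896 319.52946465 201.08817603] [[ 0.023 -0.998  0.055  0.463]
 [-1.    -0.024 -0.008 -0.012]
 [ 0.01  -0.055 -0.998  1.266]
 [ 0.     0.     0.     1.   ]]
```

View pics/topc.png

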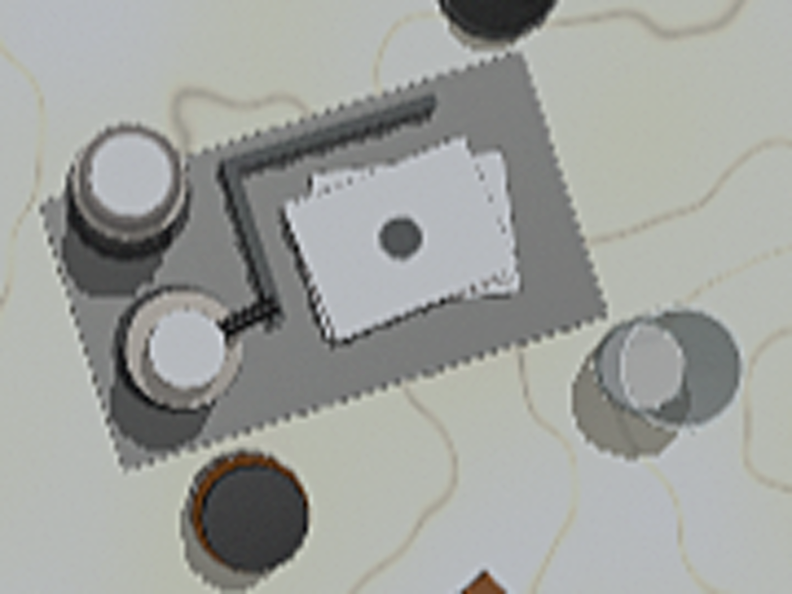

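The crop confirms it. The white stack, top disc at crop (400,238), is the target. The fence L has its corner at (222,168). The canister with the nozzle at (250,318) is the duster, with its cap at (187,347). The spare dome is at (130,177). The jar is at (250,512), the beaker at (650,370) and the weight at (497,10). Next I'll fit the frames.

```bash
python3 - <<'E'
from h import *
P=cloud('top');im=cv2.imread('pics/top.png').astype(int)
pc=lambda x,y,z:onz('top',290+(x+.5)/4.4-.5,150+(y+.5)/4.4-.5,z)[:2]
B=np.array([pc(*c,.006) for c in((40,207),(520,55),(606,313),(125,468))])
print(B.round(4),[np.linalg.norm(B[i]-B[i-1]).round(4) for i in range(4)])
dy=(B[0]-B[1])+(B[3]-B[2]);dy/=np.linalg.norm(dy);dx=np.array([dy[1],-dy[0]])
d2=(B[0]-B[3])+(B[1]-B[2]);d2/=np.linalg.norm(d2)
print('yaw',np.arctan2(dx[1],dx[0]),np.arctan2(d2[1],d2[0]))
yaw=(np.arctan2(dx[1],dx[0])*2+np.arctan2(d2[1],d2[0]))/3
X=np.array([np.cos(yaw),np.sin(yaw)]);Y=np.array([-X[1],X[0]])
# fence: dark points with z .027-.036
sub=np.zeros((400,640),bool);sub[165:235,335:395]=1
g=im.max(2)
m=sub&(P[...,2]>.027)&(P[...,2]<.037)&(g<110)
Q=P[m][:,:2];s=np.c_[Q@X,Q@Y]; print(len(s))
# station coords of fence strips
mx=s[:,0].max();my=s[:,1].max()
a=s[s[:,1]<my-.02];b=s[s[:,0]<mx-.02]
a=a[a[:,0]>mx-.015];b=b[b[:,1]>my-.015]
print('fx',np.median(a[:,0]),np.ptp(a[:,0]),'fy',np.median(b[:,1]),np.ptp(b[:,1]))
print('lines',np.polyfit(a[:,1],a[:,0],1)[0],np.polyfit(b[:,0],b[:,1],1)[0])
seat=X*(np.median(a[:,0])-.044)+Y*(np.median(b[:,1])-.059)
m=np.zeros_like(sub);m[200:250,300:350]=1;m&=(P[...,2]>.188)
q=P[m];cap=(q.min(0)+q.max(0))/2;print('cap',cap,np.median(q,0),np.ptp(q,axis=0))
print('yaw',yaw,'seat',seat)
print('cap in st',(cap[:2]-seat)@X,(cap[:2]-seat)@Y,'base ctr st',(B.mean(0)-seat)@X,(B.mean(0)-seat)@Y)
for n,(u,v) in dict(wt=(404,142),bk=(435,233),jar=(346,268),spare=(319,190),top=(381,204)).items():
    p=P[v,u] if n!='bk' else onz('top',u,v,.095)
    print(n,p.round(3),((p[:2]-seat)@X).round(3),((p[:2]-seat)@Y).round(3))
E
```

```text
[[ 0.5428  0.0298]
 [ 0.6366 -0.243 ]
 [ 0.4899 -0.294 ]
 [ 0.3959 -0.0221]] [np.float64(0.1558), np.float64(0.2884), np.float64(0.1553), np.float64(0.2878)]
yaw 0.3320971480423766 0.3371590980003485
328
fx 0.5101329840337792 0.00804160388915598 fy -0.25742621248319614 0.008080090842818244
lines 0.003742158249983449 0.004221454629383976
cap [ 0.46312266 -0.04863225  0.72709205] [ 0.46357533 -0.04892836  0.19489627] [0.037012   0.07289239 1.0775075 ]
yaw 0.3337844646950339 seat [ 0.54407461 -0.14624747]
cap in st -0.044503362804194105 0.11874932075430797 base ctr st -0.021674724630796685 0.02227428471102462
wt [ 0.673 -0.218  0.087] 0.098 -0.111
bk [ 0.46  -0.292  0.095] -0.127 -0.11
jar [ 0.375 -0.087  0.098] -0.141 0.112
spare [ 0.548 -0.02   0.174] 0.045 0.118
top [ 0.528 -0.173  0.033] -0.024 -0.02
```

```bash
cat >> h.py <<'E'
from scipy.spatial.transform import Rotation as R
YAW=.3338;S=np.array([.54407,-.14625]);X=np.array([np.cos(YAW),np.sin(YAW)]);Y=np.array([-X[1],X[0]])
Q=np.array([np.cos(YAW/2),np.sin(YAW/2),0,0])
def w(x,y,z): return np.r_[S+X*x+Y*y,z]
def st(): p=r.current_tool_pos(); d=p[:2]-S; return np.r_[d@X,d@Y,p[2]].round(4)
def frc(): f=np.array(r.current_contact_force()); return np.r_[f[:2]@X,f[:2]@Y,f[2]].round(2)
def push(ax,x,y,z,goal,lim,step=.002,vel=.05):
    c=np.array([x,y,z]);f0=frc();log=[]
    while c[ax]<goal:
        c[ax]+=step; r.move_linear(w(*c),vel=vel); f=frc()-f0; log.append((c[ax].round(4),-f[ax]))
        if -f[ax]>lim: break
    print('push',[(float(a),round(float(b),1)) for a,b in log][-10:],r.current_t()); return c
E
python3 - <<'E'
from h import *
r.set_gripper(0.0); print(r.finger_overhang,r.current_opening())
r.move_to(w(-.108,-.015,.16),Q); print(st(),frc(),r.current_t())
r.move_linear(w(-.108,-.015,.031),vel=.1); print(st(),frc(),r.current_t())
snap('scene','s2')
E
```

```text
0.022 0.0009270280891130997
[-0.1083 -0.0157  0.1602] [ 0.25 -1.25  0.3 ] 2.5583
[-0.1078 -0.0152  0.0315] [ 0.09 -0.61  0.06] 4.0
```

View pics/s2.png

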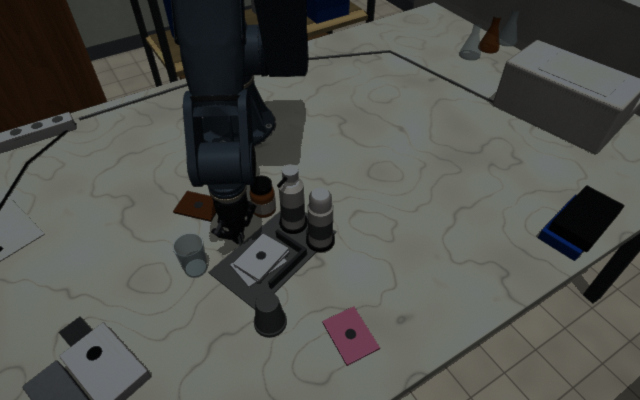

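The shut gripper (235,225) is beside the stack's -x edge, clear of the beaker (190,255), the jar (262,195) and the duster. I'll push +x now, then +y.

```bash
python3 - <<'E'
from h import *
r.move_linear(w(-.088,-.015,.031),vel=.05); print(st(),frc())
c=push(0,-.088,-.015,.031,-.044,9)
r.move_linear(w(-.095,-.015,.031),vel=.1)
r.move_linear(w(-.095,-.015,.10),vel=.15)
r.move_to(w(.0,-.118,.10),Q)
r.move_linear(w(.0,-.118,.031),vel=.1);print(st(),frc())
r.move_linear(w(.0,-.105,.031),vel=.05)
c=push(1,0,-.105,.031,-.060,9)
snap('top','t2');print(st(),frc(),r.current_t())
E
```

```text
[-0.0879 -0.0148  0.0309] [-1.24 -0.71  0.42]
push [(-0.074, -1.7), (-0.072, 0.1), (-0.07, -0.2), (-0.068, -0.1), (-0.066, -0.7), (-0.064, -0.2), (-0.062, -0.3), (-0.06, 0.6), (-0.058, 6.7), (-0.056, 13.3)] 8.6
[ 0.0003 -0.1183  0.0315] [-0.38 -0.25 -0.31]
push [(-0.087, 1.4), (-0.085, 2.8), (-0.083, 2.0), (-0.081, 2.1), (-0.079, 3.3), (-0.077, 2.7), (-0.075, 2.5), (-0.073, 3.0), (-0.071, 3.3), (-0.069, 11.0)] 16.1167
[-0.0001 -0.0703  0.0313] [ -1.43 -11.23  -0.4 ] 16.1667
```

```bash
python3 - <<'E'
from h import *
r.move_linear(w(0,-.085,.031),vel=.1);r.move_linear(w(0,-.10,.10),vel=.15)
r.move_to(w(-.085,0,.10),Q);r.move_linear(w(-.085,0,.031),vel=.1)
r.move_linear(w(-.066,0,.031),vel=.05);c=push(0,-.066,0,.031,-.044,12)
r.move_linear(w(-.085,0,.031),vel=.1);r.move_linear(w(-.085,0,.10),vel=.15)
r.move_to(w(0,-.03,.25),Q)
T=np.eye(4);T[:3,3]=r.current_tool_pos();T[:3,:3]=R.from_quat(r.current_ee_rot()).as_matrix()
im=snap('wrist','w1');np.savez('pics/w1_c.npz',K=[im[k] for k in('fx','fy','cx','cy')],T=T@im['mount'])
snap('top','t3');print(r.current_t(),im['fx'],im['mount'].round(3))
cv2.imwrite('pics/w1b.png',cv2.convertScaleAbs(cv2.imread('pics/w1.png'),alpha=1.2))
E
```

```text
push [(-0.064, 0.5), (-0.062, 1.9), (-0.06, 0.6), (-0.058, 0.8), (-0.056, 0.3), (-0.054, 3.4), (-0.052, 11.5), (-0.05, 14.2)] 21.05
22.9917 309.70691628693146 [[-0.002 -0.957 -0.289  0.074]
 [ 1.    -0.002  0.     0.001]
 [-0.001 -0.289  0.957 -0.121]
 [ 0.     0.     0.     1.   ]]
```

View pics/w1b.png

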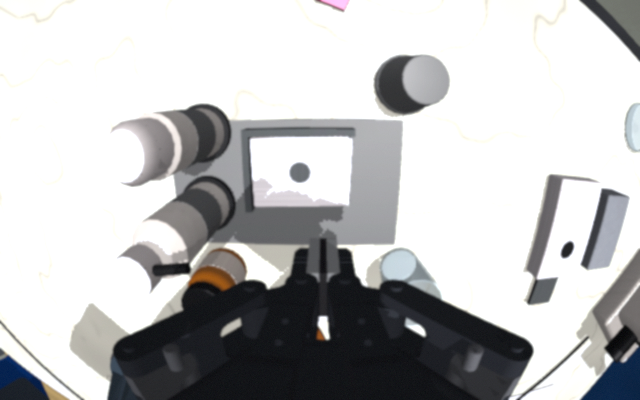

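The wrist view shows the stack (300,172) square in the fence corner (248,130). I'll enlarge the gaps.

```bash
python3 - <<'E'
from h import *
im=cv2.imread('pics/w1.png')[115:225,235:370]
cv2.imwrite('pics/w1c.png',cv2.resize(im,None,fx=5.4,fy=5.4,interpolation=cv2.INTER_CUBIC))
P=cloud('t3');g=cv2.imread('pics/t3.png').astype(int).min(2)
m=np.zeros((400,640),bool);m[150:240,335:420]=1;m&=(P[...,2]>.022)&(P[...,2]<.036)&(g>125)
p=P[m][:,:2].astype(np.float32);(c,s,a)=cv2.minAreaRect(p*1000)
d=np.array(c)/1000-S;print(m.sum(),'ctr',d@X,d@Y,s,np.radians(a)%(np.pi/2)-YAW)
E
```

```text
578 ctr -0.0004921241285531883 -0.0021814601778834108 (78.98311614990234, 109.72248840332031) 0.010232808833752438
```

View pics/w1c.png

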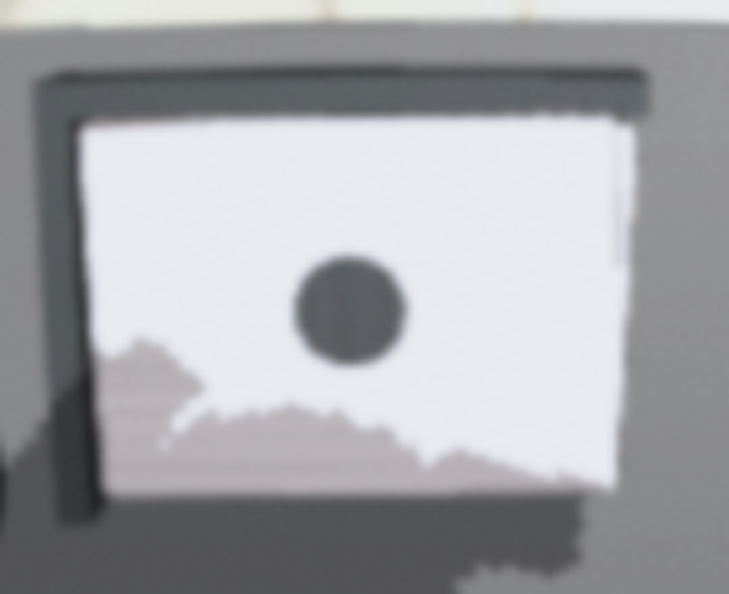

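A sliver at upper right (625,190) shows that one lower plate still juts about 3 mm towards -y. I'll go round again with +y, +x and +y.

```bash
python3 - <<'E'
from h import *
def ypush(lim):
    r.move_to(w(.0,-.09,.075),Q);r.move_linear(w(.0,-.09,.031),vel=.1);r.move_linear(w(.0,-.080,.031),vel=.05)
    push(1,0,-.080,.031,-.060,lim); r.move_linear(w(0,-.085,.031),vel=.1)
def xpush(lim):
    r.move_to(w(-.07,0,.075),Q);r.move_linear(w(-.07,0,.031),vel=.1);r.move_linear(w(-.058,0,.031),vel=.05)
    push(0,-.058,0,.031,-.044,lim); r.move_linear(w(-.07,0,.031),vel=.1);r.move_linear(w(-.07,0,.075),vel=.15)
ypush(14);r.move_linear(w(0,-.09,.075),vel=.15);xpush(14);ypush(14)
r.move_linear(w(0,-.085,.12),vel=.15);r.move_to(w(-.02,-.05,.25),Q)
snap('wrist','w2');print(r.current_t())
im=cv2.imread('pics/w2.png')[90:230,190:370]
cv2.imwrite('pics/w2c.png',cv2.resize(im,None,fx=4.2,fy=4.2,interpolation=cv2.INTER_CUBIC))
E
```

```text
push [(-0.078, -0.3), (-0.076, -1.2), (-0.074, -0.7), (-0.072, -0.6), (-0.07, 0.5), (-0.068, 10.5), (-0.066, 19.9)] 26.45
push [(-0.056, -0.9), (-0.054, -0.6), (-0.052, -0.5), (-0.05, 8.4), (-0.048, 19.1)] 30.0
push [(-0.078, -0.4), (-0.076, -0.2), (-0.074, 0.1), (-0.072, -0.4), (-0.07, 0.9), (-0.068, 7.9), (-0.066, 17.5)] 34.0333
35.7667
```

View pics/w2c.png

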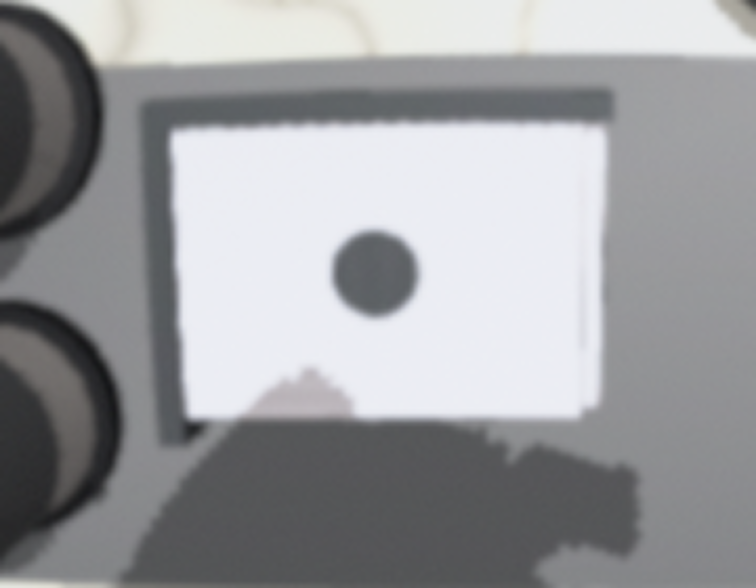

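A parallel strip at the right (592,260) shows a lower plate still juts about 4 mm towards -y. The finger backs probably taper at the tip, whereas the x pushes with the flat finger sides came out flush. I'll turn the tool 90°, push +y with the flat side and set the tip slightly lower.

```bash
python3 - <<'E'
from h import *
a=YAW+np.pi/2;Q2=np.array([np.cos(a/2),np.sin(a/2),0,0])
print(r.inverse_kinematics(w(0,-.09,.1),Q2))
r.move_to(w(0,-.09,.10),Q2);r.move_linear(w(0,-.09,.0295),vel=.1);print(st(),frc())
r.move_linear(w(0,-.076,.0295),vel=.08);push(1,0,-.076,.0295,-.058,14,vel=.08)
r.move_linear(w(0,-.085,.0295),vel=.15);r.move_linear(w(0,-.09,.12),vel=.2);r.move_to(w(-.02,-.05,.25),Q)
snap('wrist','w3');print(r.current_t())
im=cv2.imread('pics/w3.png')[90:230,190:370]
cv2.imwrite('pics/w3c.png',cv2.resize(im,None,fx=4.2,fy=4.2,interpolation=cv2.INTER_CUBIC))
E
```

```text
[-4.58559167e-01  6.55769394e-01  1.57955036e+00 -4.44089210e-16
  9.06272897e-01 -7.92359167e-01]
[ 0.0001 -0.0901  0.0295] [-0.04 -0.27  0.93]
push [(-0.074, -0.1), (-0.072, 0.9), (-0.07, 3.1), (-0.068, 2.6), (-0.066, 7.8), (-0.064, 17.5)] 39.8667
42.225
```

View pics/w3c.png

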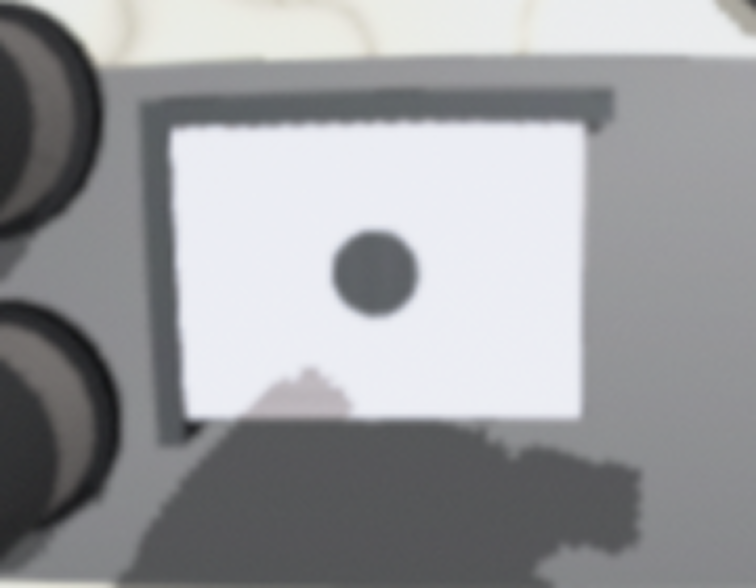

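The stack is flush on the y side now: no strip at the right edge (583,270), and its left edge sits along the fence. One last gentle flat-side +x push with the tip low, then I'll look again before touching the cap.

```bash
python3 - <<'E'
from h import *
r.move_to(w(-.072,0,.075),Q);r.move_linear(w(-.072,0,.0295),vel=.12);r.move_linear(w(-.060,0,.0295),vel=.08)
push(0,-.060,0,.0295,-.044,6,vel=.08)
r.move_linear(w(-.068,0,.0295),vel=.15);r.move_linear(w(-.075,0,.12),vel=.25)
r.move_to(w(-.0447,.05,.27),Q)
im=snap('wrist','w4');print(r.current_t(),st())
im=cv2.imread('pics/w4.png')[90:330,190:510]
cv2.imwrite('pics/w4c.png',cv2.resize(im,None,fx=2.5,fy=2.5,interpolation=cv2.INTER_CUBIC))
E
```

```text
push [(-0.058, -0.7), (-0.056, -0.9), (-0.054, 0.5), (-0.052, 0.0), (-0.05, 3.6), (-0.048, 17.7)] 45.3333
46.8667 [-0.0452  0.0502  0.2681]
```

View pics/w4c.png

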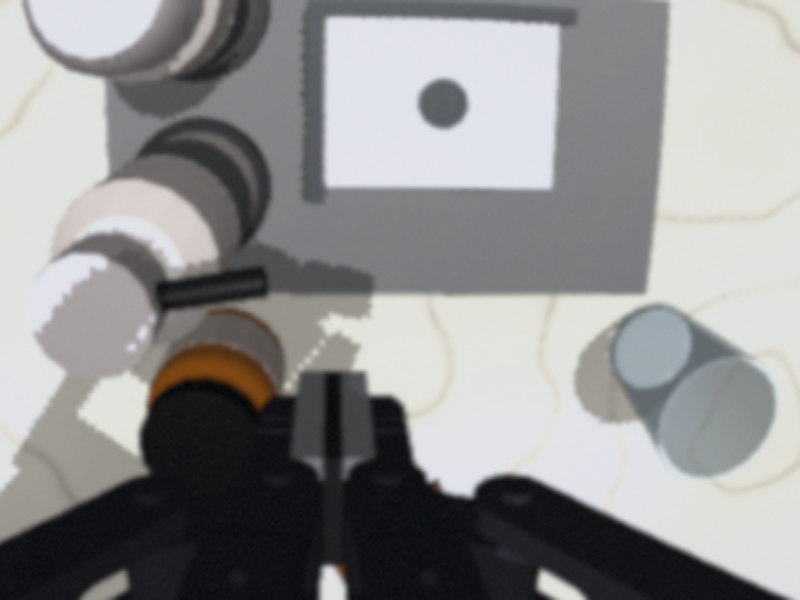

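The stack is square with no strips showing: edges at (325,100), (440,20), (555,100) and (440,188). The duster cap is at (95,305) with its nozzle at (215,288). Now I'll press the cap.

```bash
python3 - <<'E'
from h import *
cx,cy=-.0447,.1184
r.move_to(w(cx,cy,.25),Q);r.move_linear(w(cx,cy,.224),vel=.08)
f0=frc()[2];z=.224;log=[]
while z>.202:
    z-=.0015;r.move_linear(w(cx,cy,z),vel=.04);f=frc()[2]-f0;log.append((round(z,4),round(float(f),1)))
    if f>9:break
r.sleep(.15);print(log,st(),frc()[2]-f0,r.current_t())
r.move_linear(w(cx,cy,.245),vel=.12);r.sleep(.2);print(r.current_t(),frc())
im=snap('top','t5');P=cloud('t5');m=np.zeros((400,640),bool);m[222:238,322:338]=1
q=P[m][:,2];print('cap z',np.sort(q)[-20:].round(4))
E
```

```text
[(0.2225, -1.1), (0.221, -0.6), (0.2195, 0.1), (0.218, -0.2), (0.2165, 1.2), (0.215, 1.3), (0.2135, 2.1), (0.212, 3.5), (0.2105, 3.0), (0.209, 3.5), (0.2075, 8.6), (0.206, 25.1)] [-0.0445  0.1183  0.2077] 24.520000000000003 50.8833
51.5583 [ 0.21  0.4  -0.22]
cap z [0.5308 0.5308 0.5308 0.5309 0.531  0.531  0.5311 0.5312 0.5312 0.5312
 0.5312 0.5313 0.5313 0.5313 0.5313 0.5314 0.5318 0.5321 1.2658 1.2658]
```

```bash
python3 - <<'E'
from h import *
r.move_linear(w(-.0447,.1184,.29),vel=.15);r.sleep(.3);print(r.current_t(),frc());print(r.hand_in())
E
```

```text
52.3583 [-0.17 -0.62 -0.59]
the job is handed in; nothing more can be done
None
```

I tapped the three plates flush into the fence corner, then pressed the duster cap to its stop (about 25 N at most) and raised the gripper clear of it. I handed in at about 52 s of the 67 s allowed; the result wasn't reported back, and I took no readable picture of the plates or the cap after the press.

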